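# Find the thermometer hole of a calorimeter block and hold it hole-up

## Robot

A 6-joint arm with a two-finger parallel gripper is mounted at the origin on the work surface. World frame = base frame: x ahead of the robot, y to its left, z up, the work surface at z = 0. Lengths are in m, angles in rad, forces in N, time in s.
With the tool pointing down it reaches from about 0.225 to 0.725 m from the base axis. Payload 3.1 kg.
Tool frame: the origin (TCP) lies at the very end of the fingers, on their centre line; the grasp point (between the pads) lies 19 mm behind it; z points along the fingers, y is the line along which they close (so a half turn about z gives the same grasp; the last joint's range is limited). The gripper opens to 85 mm and grips with 20 to 120 N. Pads are 22 mm wide; open, the fingers measure 114 mm over their backs; the gripper's body (76 mm by 85 mm) begins 54 mm behind the grasp point. The pads swing forward as they close: fully open they stand 13 mm farther back than shut.
Start: joints at [1.168, 0.048, 0.099, 1.622, 0, 1.443], TCP at [0.142, 0.505, 0.231] pointing down, gripper open.
Joint ranges: [-2.91, 2.91], [-0.99, 1.94], [-1.21, 1.42], [-2.12, 2.29], [-1.49, 1.47], [-3.14, 3.14]. Speed limits (rad/s): [2.79, 2.79, 3.14, 3.14, 3.14, 3.14].

## Interface

Orientations are given as a unit quaternion [w, x, y, z].
In Python, from bench import get_obs, camera, get_calibration, sign_off gives the robot as it stands.
- The arm moves only by the tool play_rows, never from a script. Its argument "targets" is a list of rows, each an object with "rot": the turn, a rotation vector about the tool's x, y, z in rad, a list of three; "translation": the shift along the tool's x, y, z in m, a list of three; "gripper": the finger opening in m, from 0 to 0.0854. A call has exactly 5 rows; each row is the pose to reach, as a shift and turn from the pose commanded when the call began, along the tool's axes at that moment; what a row does not reach only later rows make up. A row lasts 1/12 s, in which the tool goes at most 41.7 mm and 7.16 degrees, less where a joint would pass 70% of its speed; a pose out of reach is approached as far as the arm can. A call with a gripper value outside its range is refused whole. The fingers move at their own pace and stop on an object; "squeeze" is the grip in N (left out, the last holds). Time passes only in rows, so rows that repeat a pose let the fingers close, or fill a call up. It gives the time, the measured TCP pose, the force, the opening and the grip force at its end, in the units of the state.
- get_obs(): the state, without advancing time (a new reading comes with each control period).
- camera(name): name is "scene" or "top"; returns (picture, depth): 420x560x3 uint8, red, green, blue; 420x560 float32, m along the optical axis (not along the pixel's ray), 0 where there is no reading.
- get_calibration(name): a dict with "vertical_fov" (degrees; the focal length in pixels is half the picture's height over the tangent of half this angle, whatever the lens; pixels are square), "cx", "cy" (the principal point, pixels), "distortion" ([k1, k2, p1, p2, k3] as OpenCV has them; the pictures are not rectified), "R" (3x3) and "t" (3): a world point X has camera coordinates R X + t. Camera axes: x right, y down, z forward; pixel columns grow to the right and rows downward; lengths in m; the calibration is good to about 2 mm. A picture is of the moment at which its call begins. get_calibration takes no time and is no camera call.
- sign_off(): hands the job in; it is judged then, once.
The state is a dict: "time": time; "joint_positions": joint angles; "joint_velocities": joint speeds; "joint_efforts": joint torques, N m; "tool_pos": TCP position; "tool_rot": TCP orientation; "force": force on the tool from outside, world axes, zero at the start; "moment": the same for the moment, N m; "gripper_width": finger opening in m; "grip_force": force on a finger pad.
Only numpy, scipy, OpenCV 4.12 (cv2) and the standard library are available. Lean on these libraries where they do the work, as an engineer would, in place of code of your own. Each camera call takes 0.05 s, during which the arm holds its last target. There are 200 camera calls.

## Task

Take the aluminium block that lies on the white tile and find by feel which end has the thermometer hole: slip the block's end onto the steel rod of the little stand, well in, so that the rod goes most of the way down the hole (either end of the rod will do; if the block's end stops against the rod, try the block's other end). Then take it off the rod and turn it so that the hole points straight up, and finish while still holding it in the gripper like that, still and clear of everything, with all of the block a hand's width or more above the bench. Leave the spare block in its tray and the beaker, bottle, jar and weight where they are.

Things in the scene. Friction and masses are not known exactly. Their poses are not given: they have to be found in the camera images.
- block_a_center (a point): Centre of an aluminium block, 40 x 40 x 75 mm, 0.2-0.4 kg, thin blue sleeve round its middle; x runs along its length. One end has a central blind hole, 17 mm wide, 32 deep, bevelled. One of the blocks has it in its +x end, the other in its -x end: not told which, must be felt or seen. One block lies on the white tile (take that), the spare in the tray; which lies where changes. It lies flat, z up.
- block_b_center (a point): Centre of an aluminium block, 40 x 40 x 75 mm, 0.2-0.4 kg, thin blue sleeve round its middle; x runs along its length. One end has a central blind hole, 17 mm wide, 32 deep, bevelled. One of the blocks has it in its +x end, the other in its -x end: not told which, must be felt or seen. One block lies on the white tile (take that), the spare in the tray; which lies where changes. It lies flat, z up.
- block_a: The whole of the block whose centre is block_a_center; origin at the middle of the underside as it lies at the start, 20 mm below that centre, same axes.
- block_b: The same for block_b_center.
- tile: White ceramic tile, 160 x 160 mm, 6 mm thick, fixed to the bench; origin at the middle of its underside, on the bench. A block may be laid down on it.
- tray: Red open tray, 140 mm (its x) by 180 mm (its y), 35 mm high, floor and walls 6 mm thick, fixed; origin at the middle of its underside, on the bench. The spare block lies in it.
- stand_rod (a point): Middle of the stand's horizontal steel rod, 100 mm above the bench. The rod runs along y, 9 mm thick, 110 mm long: free ends at y = +55 and -55 mm. A blue clamp, 28 x 30 (along the rod) x 28 mm, holds its middle on a 12 mm post whose top is 28 mm above the rod; 40 mm of bare rod stick out each side. z is up.
- stand: The stand: grey foot 110 mm (x) by 80 mm (y) and 14 mm high, post, clamp and rod, all fixed rigidly to the bench; origin under the middle of the foot, on the bench.
- beaker_center (a point): Glass beaker, 70 mm across, 70 mm high; its centre. A bystander.
- wash_center (a point): White wash bottle with red cap, 60 mm across, 160 mm high; its centre. A bystander.
- jar_center (a point): Amber jar with black lid, 64 mm across, 90 mm high; its centre. A bystander.
- weight_center (a point): Brass weight with a knob, 44 mm across, 55 mm high; its centre. A bystander.
Mind the look-alikes: they are no part of the job. What is shaped like the block_a but green or red is not meant. Of the things shaped like the tray, the red one is meant.

How it is judged:
On the way:
1. the block's hole is slipped at least 20 mm onto either end of the stand's rod ((((y of block_a_center in the frame of stand_rod between 0.03 and 0.0725 m and x of stand_rod in the frame of block_a_center above 0.03 m and x of block_a_center in the frame of stand_rod between -0.012 and 0.012 m and z of block_a_center in the frame of stand_rod between -0.012 and 0.012 m and angle between the x axis of block_a_center and the y axis of stand_rod, either way round below 0.3 rad) or (y of block_a_center in the frame of stand_rod between -0.0725 and -0.03 m and x of stand_rod in the frame of block_a_center above 0.03 m and x of block_a_center in the frame of stand_rod between -0.012 and 0.012 m and z of block_a_center in the frame of stand_rod between -0.012 and 0.012 m and angle between the x axis of block_a_center and the y axis of stand_rod, either way round below 0.3 rad)) or ((y of block_b_center in the frame of stand_rod between 0.03 and 0.0725 m and x of stand_rod in the frame of block_b_center below -0.03 m and x of block_b_center in the frame of stand_rod between -0.012 and 0.012 m and z of block_b_center in the frame of stand_rod between -0.012 and 0.012 m and angle between the x axis of block_b_center and the y axis of stand_rod, either way round below 0.3 rad) or (y of block_b_center in the frame of stand_rod between -0.0725 and -0.03 m and x of stand_rod in the frame of block_b_center below -0.03 m and x of block_b_center in the frame of stand_rod between -0.012 and 0.012 m and z of block_b_center in the frame of stand_rod between -0.012 and 0.012 m and angle between the x axis of block_b_center and the y axis of stand_rod, either way round below 0.3 rad)))), for 0.1 s.
At the end, for the whole second after the job is handed in: The block from the tile is held in the fingers with its hole end up within 20 degrees of straight up, its centre more than 115 mm above the bench, nearly still, not touching the stand; the other block is still in the tray within 20 mm of where it was (((height (world z) of block_a_center above 0.115 m and angle between block_a_center's own x axis and vertical below 0.35 rad and contact force between block_a and the fingers above 1 N and contact force between block_a and stand below 0.2 N and linear speed of block_a below 0.05 m/s and angular speed of block_a below 0.3 rad/s and horizontal distance between block_b_center and tray below 0.06 m and distance of block_b_center from where it was at the start of the episode below 0.02 m and distance of block_a_center from where it was at the start of the episode above 0.05 m) or (height (world z) of block_b_center above 0.115 m and angle between block_b_center's own x axis and vertical above 2.7916 rad and contact force between block_b and the fingers above 1 N and contact force between block_b and stand below 0.2 N and linear speed of block_b below 0.05 m/s and angular speed of block_b below 0.3 rad/s and horizontal distance between block_a_center and tray below 0.06 m and distance of block_a_center from where it was at the start of the episode below 0.02 m and distance of block_b_center from where it was at the start of the episode above 0.05 m))); the arm keeps its last pose, push and grip.
It fails at once if the beaker is moved more than 30 mm (distance of beaker_center from where it was at the start of the episode above 0.03 m).
It fails at once if the wash bottle is moved more than 30 mm (distance of wash_center from where it was at the start of the episode above 0.03 m).
It fails at once if the jar is moved more than 30 mm (distance of jar_center from where it was at the start of the episode above 0.03 m).
It fails at once if the weight is moved more than 30 mm (distance of weight_center from where it was at the start of the episode above 0.03 m).
It also fails if it takes over 61 s, if anything falls off the work surface, if the arm or the gripper's body presses on something with over 40 N, if the wrist force passes 120 N, or if a joint passes its speed limit or range.

## Working session

There is one attempt and no reset: what is moved stays moved. The work goes in short steps, Python scripts to look and compute and a tool call to move; the robot and the scene stay as the last step left them, time stands still between calls to the robot, and variables do not carry over. Pictures are saved under pics/ and viewed, at most 10 in all, crops included, and the job is handed in when it is done.

Besides the shell and the picture viewer there is one more tool, called after "Call:" by a JSON object that holds its "method" and its "body", one argument or row to a line. play_rows: Moves the arm, as the interface text tells. Its arguments: {"type":"object","properties":{"targets":{"type":"array","items":{"type":"object","properties":{"rot":{"type":"array","items":{"type":"number"}},"translation":{"type":"array","items":{"type":"number"}},"gripper":{"type":"number"}}}},"squeeze":{"type":"number"}},"required":["targets"]}

```bash
mkdir -p pics; cat > h.py <<'E'
import numpy as np,cv2
from bench import *
from scipy.spatial.transform import Rotation as Ro
def K(n):
    c=get_calibration(n);f=210/np.tan(np.radians(c["vertical_fov"])/2)
    return np.array([[f,0,c["cx"]],[0,f,c["cy"]],[0,0,1]]),np.array(c["distortion"]),np.array(c["R"]),np.array(c["t"])
def shot(n,name):
    im,d=camera(n);cv2.imwrite(f"pics/{name}.png",im[:,:,::-1]);np.save(f"pics/{name}.npy",d);return im,d
def px(n,u,v,d=None,z=None):
    k,D,R,t=K(n);p=cv2.undistortPoints(np.array([[[u,v]]],float),k,D)[0,0];r=np.array([*p,1])
    if z is None: return R.T@(r*d-t)
    w=R.T@r;o=-R.T@t;return o+w*(z-o[2])/w[2]
def proj(n,X):
    k,D,R,t=K(n);return cv2.projectPoints(np.array(X,float).reshape(-1,3),cv2.Rodrigues(R)[0],t,k,D)[0][:,0]
def T():
    o=get_obs();q=o["tool_rot"];return np.array(o["tool_pos"]),Ro.from_quat([q[1],q[2],q[3],q[0]])
E
python3 -c "
from h import *
print(get_obs())
for n in('scene','top'):
    shot(n,n+'0');c=get_calibration(n);print(n,c)
a=[cv2.imread(f'pics/{n}0.png') for n in('scene','top')]
"
```

```text
{'time': 0.0, 'joint_positions': array([1.16819602e+00, 4.87477798e-02, 9.75860362e-02, 1.62198549e+00,
       3.33625384e-05, 1.44299526e+00]), 'joint_velocities': array([-0.00055485, -0.00047039,  0.000533  , -0.00054803,  0.00189679,
       -0.00074798]), 'joint_efforts': array([ 1.21528079e-03, -3.38781059e+01,  3.20016181e+01,  2.02970894e-02,
       -6.32785395e-05,  1.84482232e-06]), 'tool_pos': array([0.14222356, 0.50473851, 0.23011278]), 'tool_rot': array([-3.24187779e-04,  1.36967632e-01,  9.90574826e-01, -1.12998689e-03]), 'force': array([-0.23983286,  0.47180388, -0.22010875]), 'moment': array([-0.0165495 , -0.01866454,  0.03026592]), 'grip_force': 0.0, 'gripper_width': 0.08546748789286061}
scene {'vertical_fov': 53.99189590608142, 'cx': 278.93016875359586, 'cy': 210.44305636498515, 'distortion': array([-0.04382533,  0.        ,  0.        ,  0.        ,  0.        ]), 'R': array([[-0.30188041,  0.95333781,  0.00390445],
       [ 0.63711171,  0.2047887 , -0.74306813],
       [-0.70919453, -0.22183014, -0.66920438]]), 't': array([ 0.14405923, -0.23713357,  1.53079846])}
top {'vertical_fov': 57.41019356783608, 'cx': 284.878315701008, 'cy': 206.309408653784, 'distortion': array([0.03621471, 0.        , 0.        , 0.        , 0.        ]), 'R': array([[ 0.01935327, -0.99949288, -0.02528714],
       [-0.98055643, -0.01403452, -0.19573483],
       [ 0.19528068,  0.02858358, -0.98033078]]), 't': array([-0.00268014,  0.52770414,  1.17683193])}
```

View pics/scene0.png

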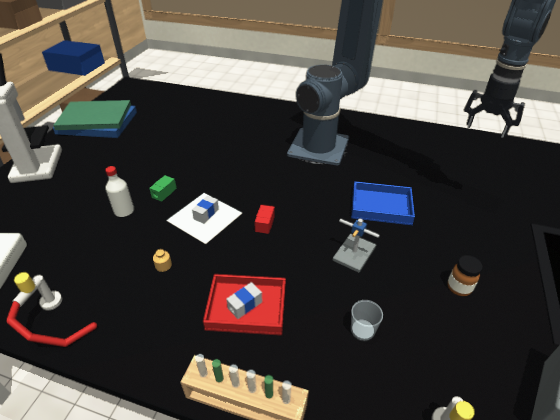

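View pics/top0.png

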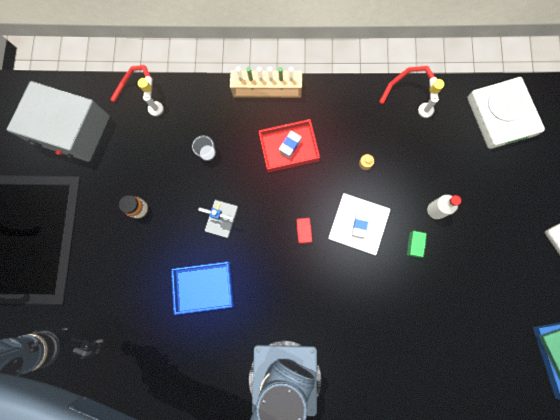

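Candidates (scene view): the blue-sleeved block on the white tile (206,210), the spare in the red tray (245,299), the green block (163,188) and the red block (265,218). I choose (206,210), at top (360,226), and check it in a close crop along with the stand.

```bash
python3 -c "
from h import *
S=cv2.imread('pics/scene0.png');Tp=cv2.imread('pics/top0.png')
def c(I,u,v,w=40,h=30): return cv2.resize(I[v-h:v+h,u-w:u+w],(400,300),interpolation=cv2.INTER_CUBIC)
cv2.imwrite('pics/crop.png',np.vstack([np.hstack([c(S,206,210),c(S,357,240)]),np.hstack([c(Tp,360,226),c(Tp,218,217)])]))
d=np.load('pics/top0.npy')
k,D,R,t=K('top')
v,u=np.mgrid[0:420,0:560];p=cv2.undistortPoints(np.stack([u,v],-1).reshape(-1,1,2).astype(float),k,D)[:,0]
P=(np.c_[p,np.ones(len(p))]*d.reshape(-1,1)-t)@R;P=P.reshape(420,560,3);np.save('pics/P.npy',P)
def box(a,z0,z1,name):
    m=np.zeros((420,560),bool);m[a[0]:a[1],a[2]:a[3]]=1;m&=(P[...,2]>z0)&(P[...,2]<z1)
    q=P[m];r=cv2.minAreaRect(q[:,:2].astype(np.float32)*1000);print(name,len(q),q.mean(0).round(4),r)
box((205,245,340,380),.03,.07,'blk');box((190,256,325,395),.003,.012,'tile')
box((190,245,195,245),.085,.115,'rod');box((190,245,195,245),.008,.02,'foot');box((190,245,195,245),.115,.15,'post')
box((120,175,255,325),.025,.06,'tray')
for n,v0,u0 in (('beaker',150,204),('jar',207,134),('wash',206,442),('wt',161,367),('red',230,304),('green',244,418)): print(n,P[v0,u0].round(3))
"
```

```text
blk 342 [ 0.4731 -0.2345  0.046 ] ((473.81231689453125, -235.1371612548828), (44.67626190185547, 75.6812744140625), 78.38592529296875)
tile 2015 [ 0.4848 -0.2371  0.0061] ((488.01568603515625, -239.32530212402344), (227.52645874023438, 218.8728485107422), 89.8935546875)
rod 162 [0.493 0.217 0.106] ((499.3807373046875, 219.79718017578125), (49.025604248046875, 105.96810150146484), 1.3992645740509033)
foot 630 [0.4872 0.2157 0.0136] ((508.87054443359375, 212.02194213867188), (84.88495635986328, 146.18975830078125), 74.55231475830078)
post 33 [0.4912 0.2171 0.1208] ((491.2310485839844, 217.79034423828125), (26.077465057373047, 22.406845092773438), 72.31978607177734)
tray 702 [ 0.7438 -0.0031  0.0384] ((744.4729614257812, -0.09720611572265625), (141.6201934814453, 179.56646728515625), 13.839736938476562)
beaker [0.73  0.289 0.008]
jar [0.512 0.478 0.085]
wash [ 0.524 -0.467  0.111]
wt [ 0.682 -0.258  0.051]
red [ 0.453 -0.056  0.043]
green [ 0.416 -0.413  0.039]
```

View pics/crop.png

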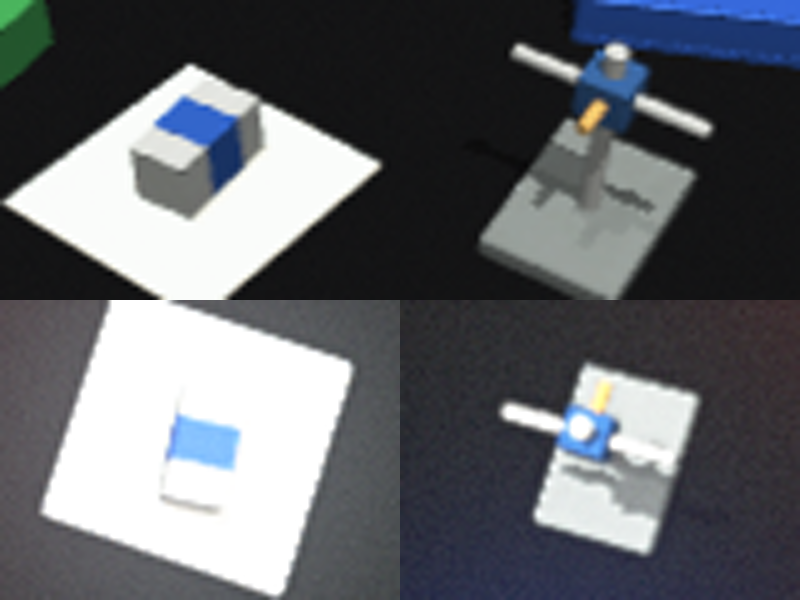

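The crop confirms it. The tile block has a blue sleeve, and its end facing the scene camera (crop 165,185) is plain grey with no dark hole, so the hole is probably in the robot-side end. The rod ends are at top (199,209) and (232,218), and at scene (340,220) and (379,236). I will triangulate these next.

```bash
python3 -c "
from h import *
def tri(a,b):
    o=[];
    for n,p in(('scene',a),('top',b)):
        X0=px(n,*p,z=0.);X1=px(n,*p,z=.2);o.append((X0,(X1-X0)/np.linalg.norm(X1-X0)))
    A=sum(np.eye(3)-np.outer(d,d) for _,d in o);B=sum((np.eye(3)-np.outer(d,d))@x for x,d in o);return np.linalg.solve(A,B)
# crop px centre convention (5x): u=u0+(c+.5)/5-.5
f=lambda u0,v0,c,r:(u0-40+(c+.5)/5-.5,v0-30+(r+.5)/5-.5)
e1=[f(357,240,515,50),f(218,217,505,110)];e2=[f(357,240,709,129),f(218,217,672,156)]
E1=tri(e1[0],e2[1]);E2=tri(e2[0],e1[1]);print('scene-left end',E1,'scene-right',E2)
for u,v in(e1[0],e2[0]): print('scene z=.1',px('scene',u,v,z=.1))
for u,v in(e1[1],e2[1]): print('top z=.1',px('top',u,v,z=.1))
print('posttop', px('scene',*f(357,240,617,48),z=.128),px('top',*f(218,217,582,132),z=.128))
# block top face corners scene
for c,r in((190,165),(133,150),(210,82),(261,97)): print('blk corner',px('scene',*f(206,210,c,r),z=.046).round(4))
P=np.load('pics/P.npy');I=cv2.imread('pics/top0.png').astype(int)
m=np.zeros((420,560),bool);m[205:245,340:380]=1;m&=(P[...,2]>.042)&(P[...,2]<.05);q=P[m]
print(cv2.minAreaRect(q[:,:2].astype(np.float32)*1000),len(q))
b=m&(I[...,0]-I[...,2]>60);print('blue',P[b].mean(0),cv2.minAreaRect(P[b][:,:2].astype(np.float32)*1000))
p,r=T();print(p,r.as_matrix())
"
```

```text
scene-left end [0.49719909 0.1400384  0.20809644] scene-right [0.53330828 0.22773754 0.20210914]
scene z=.1 [0.40796066 0.37069782 0.1       ]
scene z=.1 [0.43817263 0.47035718 0.1       ]
top z=.1 [0.51068006 0.02399181 0.1       ]
top z=.1 [ 0.48355847 -0.07868778  0.1       ]
posttop [0.42288179 0.41672894 0.128     ] [ 0.49255126 -0.02367458  0.128     ]
blk corner [ 0.5062 -0.2194  0.046 ]
blk corner [ 0.5045 -0.2567  0.046 ]
blk corner [ 0.4344 -0.24    0.046 ]
blk corner [ 0.4379 -0.2049  0.046 ]
((473.6959228515625, -235.22164916992188), (44.37080383300781, 75.49645233154297), 78.66252899169922) 299
blue [ 0.47489965 -0.23332891  0.04645702] ((474.9311828613281, -233.9519500732422), (41.41615295410156, 27.242794036865234), 78.37822723388672)
[0.14225667 0.50479335 0.23021623] [[-9.62492745e-01  2.71306175e-01 -8.21538172e-04]
 [ 2.71307301e-01  9.62490736e-01 -1.98299805e-03]
 [ 2.52723264e-04 -2.13151054e-03 -9.99997696e-01]]
```

```bash
python3 -c "
from h import *
f=lambda u0,v0,c,r:(u0-40+(c+.5)/5-.5,v0-30+(r+.5)/5-.5)
s=[f(357,240,115,50),f(357,240,309,129)];t=[f(218,217,272,156),f(218,217,105,110)]
for n,l in(('scene',s),('top',t)):
    a,b=[px(n,*p,z=.1) for p in l];d=b-a;print(n,a,b,(a+b)/2,np.linalg.norm(d),np.degrees(np.arctan2(d[1],d[0])))
print('posttop', px('scene',*f(357,240,217,48),z=.128),px('top',*f(218,217,182,132),z=.128))
"
```

```text
scene [0.47324733 0.16696491 0.1       ] [0.50091406 0.27309891 0.1       ] [0.4870807  0.22003191 0.1       ] 0.10968077543316937 75.38943874967956
top [0.4798771  0.16637478 0.1       ] [0.50711917 0.27098808 0.1       ] [0.49349814 0.21868143 0.1       ] 0.10810213710526068 75.40392284710612
posttop [0.48602768 0.21960826 0.128     ] [0.48902864 0.21650035 0.128     ]
```

```bash
cat >> h.py <<'E'
def down(a):  # tool down, tool x at world angle a (deg)
    c,s=np.cos(np.radians(a)),np.sin(np.radians(a));return Ro.from_matrix(np.array([[c,s,0],[s,-c,0],[0,0,-1.]]))
def plan(pos,R,n=1,turn=None):
    """n sequential relative moves from the measured pose; turn = total rotvec in tool axes if not the shortest"""
    p,r=T();w=(r.inv()*R).as_rotvec() if turn is None else np.array(turn);dp=(np.array(pos)-p)/n
    for i in range(n):
        ri=r*Ro.from_rotvec(w*i/n);print("tr",ri.inv().apply(dp).round(4),"rot",(w/n).round(4))
def st():
    o=get_obs();p,r=T();m=r.as_matrix();print("t",round(o["time"],2),"p",p.round(4),"xang",np.degrees(np.arctan2(m[1,0],m[0,0])).round(2),"z",m[:,2].round(3),"F",o["force"].round(1),"M",o["moment"].round(2),"w",round(o["gripper_width"],4),"g",round(o["grip_force"],1),"j",o["joint_positions"].round(2))
E
python3 -c "
from h import *
st();plan([.473,-.233,.23],down(-12),5,[0,0,np.radians(176.3)])"
```

```text
t 0.1 p [0.1423 0.5048 0.2302] xang 164.26 z [-0.001 -0.002 -1.   ] F [ 0.5  1.  -0.5] M [ 0.   -0.01  0.01] w 0.0855 g 0.0 j [ 1.17  0.05  0.1   1.62 -0.    1.44]
tr [-0.1037 -0.1241  0.0003] rot [0.     0.     0.6154]
tr [-0.1563 -0.0414  0.0003] rot [0.     0.     0.6154]
tr [-0.1516  0.0564  0.0003] rot [0.     0.     0.6154]
tr [-0.0912  0.1335  0.0003] rot [0.     0.     0.6154]
tr [0.0026 0.1617 0.0003] rot [0.     0.     0.6154]
```

Call:
{"method": "play_rows", "body": {
  "targets": [
    {"translation":[-0.021,-0.025,0],"rot":[0,0,0.123],"gripper":0.085},
    {"translation":[-0.042,-0.05,0],"rot":[0,0,0.246],"gripper":0.085},
    {"translation":[-0.062,-0.074,0],"rot":[0,0,0.369],"gripper":0.085},
    {"translation":[-0.083,-0.099,0],"rot":[0,0,0.492],"gripper":0.085},
    {"translation":[-0.104,-0.124,0],"rot":[0,0,0.615],"gripper":0.085}
  ]
}}

```text
time: 0.52
tool_pos: [0.2089, 0.3562, 0.2306]
tool_rot: [-0.0, 0.433, 0.902, -0.001]
force: [1.3, 1.2, -0.6]
gripper_width: 0.0849
grip_force: 0.0
```

Call:
{"method": "play_rows", "body": {
  "targets": [
    {"translation":[-0.031,-0.008,0],"rot":[0,0,0.123],"gripper":0.085},
    {"translation":[-0.063,-0.017,0],"rot":[0,0,0.246],"gripper":0.085},
    {"translation":[-0.094,-0.025,0],"rot":[0,0,0.369],"gripper":0.085},
    {"translation":[-0.125,-0.033,0],"rot":[0,0,0.492],"gripper":0.085},
    {"translation":[-0.156,-0.041,0],"rot":[0,0,0.615],"gripper":0.085}
  ]
}}

```text
time: 0.93
tool_pos: [0.2753, 0.2092, 0.2309]
tool_rot: [-0.0, 0.685, 0.728, -0.0]
force: [1.4, 0.3, 1.1]
gripper_width: 0.0853
grip_force: 0.0
```

Call:
{"method": "play_rows", "body": {
  "targets": [
    {"translation":[-0.03,0.011,0],"rot":[0,0,0.123],"gripper":0.085},
    {"translation":[-0.06,0.022,0],"rot":[0,0,0.246],"gripper":0.085},
    {"translation":[-0.091,0.034,0],"rot":[0,0,0.369],"gripper":0.085},
    {"translation":[-0.121,0.045,0],"rot":[0,0,0.492],"gripper":0.085},
    {"translation":[-0.152,0.056,0],"rot":[0,0,0.615],"gripper":0.085}
  ]
}}

```text
time: 1.35
tool_pos: [0.3413, 0.0612, 0.231]
tool_rot: [-0.0, 0.874, 0.486, 0.0]
force: [0.6, 0.1, -0.1]
gripper_width: 0.0848
grip_force: 0.0
```

Call:
{"method": "play_rows", "body": {
  "targets": [
    {"translation":[-0.018,0.027,0],"rot":[0,0,0.123],"gripper":0.085},
    {"translation":[-0.036,0.053,0],"rot":[0,0,0.246],"gripper":0.085},
    {"translation":[-0.055,0.08,0],"rot":[0,0,0.369],"gripper":0.085},
    {"translation":[-0.073,0.107,0],"rot":[0,0,0.492],"gripper":0.085},
    {"translation":[-0.091,0.134,0],"rot":[0,0,0.615],"gripper":0.085}
  ]
}}

```text
time: 1.77
tool_pos: [0.4081, -0.0865, 0.2308]
tool_rot: [-0.0, 0.98, 0.199, -0.0]
force: [0.6, 0.3, -0.1]
gripper_width: 0.0852
grip_force: 0.0
```

Call:
{"method": "play_rows", "body": {
  "targets": [
    {"translation":[0,0.032,0],"rot":[0,0,0.123],"gripper":0.085},
    {"translation":[0.001,0.065,0],"rot":[0,0,0.246],"gripper":0.085},
    {"translation":[0.002,0.097,0],"rot":[0,0,0.369],"gripper":0.085},
    {"translation":[0.002,0.13,0],"rot":[0,0,0.492],"gripper":0.085},
    {"translation":[0.003,0.162,0],"rot":[0,0,0.615],"gripper":0.085}
  ]
}}

```text
time: 2.18
tool_pos: [0.4749, -0.234, 0.2305]
tool_rot: [-0.0, 0.994, -0.107, -0.001]
force: [1.1, -1.3, 0.9]
gripper_width: 0.0849
grip_force: 0.0
```

```bash
python3 -c "
from h import *
st();plan([.473,-.233,.08],down(-12))"
```

```text
t 2.18 p [ 0.4749 -0.234   0.2305] xang -12.31 z [-0.001  0.001 -1.   ] F [ 1.1 -1.3  0.9] M [-0.05 -0.04 -0.02] w 0.0849 g 0.0 j [-0.58  0.06  0.11  1.62 -0.    2.77]
tr [-0.0019 -0.0005  0.1505] rot [-0.0004  0.0011 -0.0054]
```

Call:
{"method": "play_rows", "body": {
  "targets": [
    {"translation":[-0.002,0,0.035],"rot":[0,0,0],"gripper":0.085},
    {"translation":[-0.002,0,0.07],"rot":[0,0,0],"gripper":0.085},
    {"translation":[-0.002,0,0.1],"rot":[0,0,0],"gripper":0.085},
    {"translation":[-0.002,0,0.13],"rot":[0,0,0],"gripper":0.085},
    {"translation":[-0.002,0,0.15],"rot":[0,0,0],"gripper":0.085}
  ]
}}

```text
time: 2.6
tool_pos: [0.4707, -0.2308, 0.077]
tool_rot: [-0.001, 0.995, -0.104, -0.003]
force: [-0.6, 0.4, -0.4]
gripper_width: 0.0851
grip_force: 0.0
```

```bash
python3 -c "
from h import *
st();plan([.473,-.233,.01],down(-12))
a,_=shot('scene','s1');b,_=shot('top','t1')
c=lambda I,u,v:cv2.resize(I[v-30:v+30,u-40:u+40,::-1],(400,300),interpolation=cv2.INTER_CUBIC)
cv2.imwrite('pics/c1.png',np.hstack([c(a,206,205),c(b,360,226)]))"
```

```text
t 2.6 p [ 0.4707 -0.2308  0.077 ] xang -11.95 z [-0.005  0.003 -1.   ] F [-0.6  0.4 -0.4] M [ 0.02  0.04 -0.03] w 0.0851 g 0.0 j [-0.58  0.08 -0.18  1.32  0.    2.77]
tr [0.003  0.0019 0.067 ] rot [-0.0022  0.0055  0.0009]
```

View pics/c1.png

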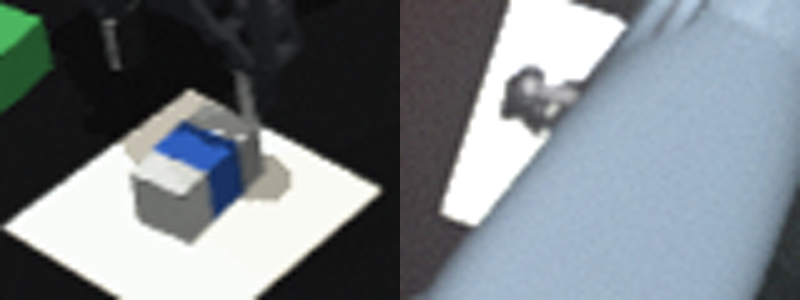

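The picture shows the fingers straddling the block, with fingertips at crop (115,60) and (250,130) and the block between them. Descend and grip.

Call:
{"method": "play_rows", "body": {
  "targets": [
    {"translation":[0.002,0.001,0.02],"rot":[0,0,0],"gripper":0.085},
    {"translation":[0.003,0.002,0.04],"rot":[0,0,0],"gripper":0.085},
    {"translation":[0.003,0.002,0.055],"rot":[0,0,0],"gripper":0.085},
    {"translation":[0.003,0.002,0.066],"rot":[0,0,0],"gripper":0.085},
    {"translation":[0.003,0.002,0.066],"rot":[0,0,0],"gripper":0.085}
  ]
}}

```text
time: 3.12
tool_pos: [0.4743, -0.2338, 0.0139]
tool_rot: [-0.001, 0.995, -0.104, -0.001]
force: [-0.4, -0.3, 0.3]
gripper_width: 0.0852
grip_force: 0.0
```

Call:
{"method": "play_rows", "body": {
  "targets": [
    {"translation":[0,0,0],"rot":[0,0,0],"gripper":0.04},
    {"translation":[0,0,0],"rot":[0,0,0],"gripper":0.03},
    {"translation":[0,0,0],"rot":[0,0,0],"gripper":0.025},
    {"translation":[0,0,0],"rot":[0,0,0],"gripper":0.02},
    {"translation":[0,0,0],"rot":[0,0,0],"gripper":0.02}
  ],
  "squeeze": 60
}}

```text
time: 3.53
tool_pos: [0.4767, -0.2356, 0.0171]
tool_rot: [0.001, 0.995, -0.104, 0.002]
force: [0.3, -0.7, 3.8]
gripper_width: 0.0393
grip_force: 63.2
```

Call:
{"method": "play_rows", "body": {
  "targets": [
    {"translation":[0,0,0],"rot":[0,0,0],"gripper":0.02},
    {"translation":[0,0,0],"rot":[0,0,0],"gripper":0.02},
    {"translation":[0,0,0],"rot":[0,0,0],"gripper":0.02},
    {"translation":[0,0,0],"rot":[0,0,0],"gripper":0.02},
    {"translation":[0,0,0],"rot":[0,0,0],"gripper":0.02}
  ],
  "squeeze": 60
}}

```text
time: 3.95
tool_pos: [0.4767, -0.2356, 0.0171]
tool_rot: [0.001, 0.995, -0.104, 0.002]
force: [0.4, 0.1, 6.4]
gripper_width: 0.0388
grip_force: 63.2
```

```bash
python3 -c "
from h import *
st()"
```

```text
t 3.95 p [ 0.4767 -0.2356  0.0171] xang -11.93 z [ 0.003 -0.002 -1.   ] F [0.4 0.1 6.4] M [-0.12  0.04  0.  ] w 0.0388 g 63.2 j [-0.58  0.13 -0.25  1.19 -0.    2.76]
```

Call:
{"method": "play_rows", "body": {
  "targets": [
    {"translation":[0,0,-0.02],"rot":[0,0,0],"gripper":0.02},
    {"translation":[0,0,-0.06],"rot":[0,0,0],"gripper":0.02},
    {"translation":[0,0,-0.1],"rot":[0,0,0],"gripper":0.02},
    {"translation":[0,0,-0.14],"rot":[0,0,0],"gripper":0.02},
    {"translation":[0,0,-0.17],"rot":[0,0,0],"gripper":0.02}
  ]
}}

```text
time: 4.37
tool_pos: [0.4753, -0.2343, 0.1875]
tool_rot: [-0.0, 0.995, -0.104, 0.0]
force: [0.8, -0.0, -1.8]
gripper_width: 0.0391
grip_force: 62.3
```

Call:
{"method": "play_rows", "body": {
  "targets": [
    {"translation":[0,0,-0.02],"rot":[0,0,0],"gripper":0.02},
    {"translation":[0,0,-0.04],"rot":[0,0,0],"gripper":0.02},
    {"translation":[0,0,-0.05],"rot":[0,0,0],"gripper":0.02},
    {"translation":[0,0,-0.05],"rot":[0,0,0],"gripper":0.02},
    {"translation":[0,0,-0.05],"rot":[0,0,0],"gripper":0.02}
  ]
}}

```text
time: 4.78
tool_pos: [0.4752, -0.2344, 0.2342]
tool_rot: [-0.0, 0.995, -0.104, -0.001]
force: [0.2, -0.3, -4.1]
gripper_width: 0.039
grip_force: 62.3
```

```bash
python3 -c "
from h import *
st();plan([.518,.327,.235],down(75.4),3)"
```

```text
t 4.78 p [ 0.4752 -0.2344  0.2342] xang -11.93 z [-0.001  0.001 -1.   ] F [ 0.2 -0.3 -4.1] M [-0.01  0.    0.01] w 0.039 g 62.3 j [-0.58  0.06  0.12  1.63  0.    2.76]
tr [-2.47e-02 -1.86e-01 -1.00e-04] rot [-5.00e-04  2.00e-04 -5.08e-01]
tr [ 0.0689 -0.1746 -0.0002] rot [-5.00e-04  2.00e-04 -5.08e-01]
tr [ 0.1451 -0.119  -0.0002] rot [-5.00e-04  2.00e-04 -5.08e-01]
```

Call:
{"method": "play_rows", "body": {
  "targets": [
    {"translation":[-0.005,-0.037,0],"rot":[0,0,-0.102],"gripper":0.02},
    {"translation":[-0.01,-0.074,0],"rot":[0,0,-0.203],"gripper":0.02},
    {"translation":[-0.015,-0.112,0],"rot":[0,0,-0.305],"gripper":0.02},
    {"translation":[-0.02,-0.149,0],"rot":[0,0,-0.406],"gripper":0.02},
    {"translation":[-0.025,-0.186,0],"rot":[0,0,-0.508],"gripper":0.02}
  ]
}}

```text
time: 5.2
tool_pos: [0.4879, -0.0455, 0.2322]
tool_rot: [-0.001, 0.988, 0.151, -0.002]
force: [2.0, 0.1, -2.5]
gripper_width: 0.0389
grip_force: 62.5
```

Call:
{"method": "play_rows", "body": {
  "targets": [
    {"translation":[0.014,-0.035,0],"rot":[0,0,-0.102],"gripper":0.02},
    {"translation":[0.028,-0.07,0],"rot":[0,0,-0.203],"gripper":0.02},
    {"translation":[0.041,-0.105,0],"rot":[0,0,-0.305],"gripper":0.02},
    {"translation":[0.055,-0.14,0],"rot":[0,0,-0.406],"gripper":0.02},
    {"translation":[0.069,-0.175,0],"rot":[0,0,-0.508],"gripper":0.02}
  ]
}}

```text
time: 5.62
tool_pos: [0.502, 0.1418, 0.2322]
tool_rot: [-0.001, 0.919, 0.395, -0.002]
force: [0.7, -0.2, -3.5]
gripper_width: 0.0391
grip_force: 62.5
```

Call:
{"method": "play_rows", "body": {
  "targets": [
    {"translation":[0.029,-0.024,0],"rot":[0,0,-0.102],"gripper":0.02},
    {"translation":[0.058,-0.048,0],"rot":[0,0,-0.203],"gripper":0.02},
    {"translation":[0.087,-0.071,0],"rot":[0,0,-0.305],"gripper":0.02},
    {"translation":[0.116,-0.095,0],"rot":[0,0,-0.406],"gripper":0.02},
    {"translation":[0.145,-0.119,0],"rot":[0,0,-0.508],"gripper":0.02}
  ]
}}

```text
time: 6.03
tool_pos: [0.5164, 0.3285, 0.2318]
tool_rot: [-0.001, 0.79, 0.614, -0.003]
force: [0.9, 0.1, -1.9]
gripper_width: 0.0392
grip_force: 62.5
```

```bash
python3 -c "
from h import *
st();plan([.518,.327,.091],down(75.4))"
```

```text
t 6.03 p [0.5164 0.3285 0.2318] xang 75.69 z [-0.005 -0.002 -1.   ] F [ 0.9  0.1 -1.9] M [-0.06 -0.02 -0.05] w 0.0392 g 62.5 j [ 0.46  0.29  0.37  1.66 -0.    2.28]
tr [-0.0006  0.0025  0.1408] rot [-0.004   0.0035  0.005 ]
```

Call:
{"method": "play_rows", "body": {
  "targets": [
    {"translation":[0,0.001,0.03],"rot":[0,0,0],"gripper":0.02},
    {"translation":[0,0.001,0.06],"rot":[0,0,0],"gripper":0.02},
    {"translation":[0,0.001,0.09],"rot":[0,0,0],"gripper":0.02},
    {"translation":[0,0.001,0.12],"rot":[0,0,0],"gripper":0.02},
    {"translation":[0,0.001,0.142],"rot":[0,0,0],"gripper":0.02}
  ]
}}

```text
time: 6.45
tool_pos: [0.5152, 0.3255, 0.0863]
tool_rot: [-0.001, 0.791, 0.612, -0.005]
force: [0.1, 0.1, -3.5]
gripper_width: 0.0392
grip_force: 62.4
```

Call:
{"method": "play_rows", "body": {
  "targets": [
    {"translation":[0,0,0],"rot":[0,0,0],"gripper":0.02},
    {"translation":[0,0,0],"rot":[0,0,0],"gripper":0.02},
    {"translation":[0,0,0],"rot":[0,0,0],"gripper":0.02},
    {"translation":[0,0,0],"rot":[0,0,0],"gripper":0.02},
    {"translation":[0,0,0],"rot":[0,0,0],"gripper":0.02}
  ]
}}

```text
time: 6.87
tool_pos: [0.5204, 0.3277, 0.096]
tool_rot: [0.0, 0.791, 0.611, 0.002]
force: [0.8, -0.1, -3.8]
gripper_width: 0.0393
grip_force: 62.3
```

```bash
python3 -c "
from h import *
st();plan([.518,.327,.091],down(75.4))
a,_=shot('scene','s2');b,_=shot('top','t2')
c=lambda I,u,v:cv2.resize(I[v-40:v+40,u-53:u+53,::-1],(795,600),interpolation=cv2.INTER_CUBIC)
cv2.imwrite('pics/c2.png',c(a,378,230));cv2.imwrite('pics/c2t.png',c(b,195,210))"
```

```text
t 6.87 p [0.5204 0.3277 0.096 ] xang 75.39 z [ 0.004  0.002 -1.   ] F [ 0.8 -0.1 -3.8] M [-0.    0.03  0.02] w 0.0393 g 62.3 j [0.45 0.29 0.1  1.38 0.   2.28]
tr [-0.0013 -0.0022  0.005 ] rot [ 0.0035 -0.0031 -0.0003]
```

View pics/c2.png

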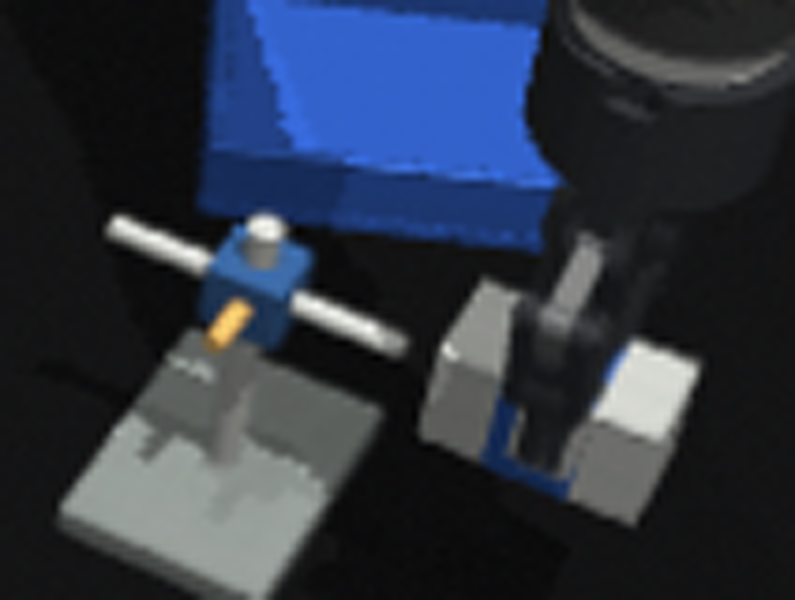

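The scene crop shows the block held level with its sleeve centred under the fingers. Its left corners are at crop (443,345) and (425,437), its right corners at (700,362) and (635,522), and the rod tip is at (400,345). I compare these with the predicted positions.

```bash
python3 -c "
from h import *
from scipy.optimize import least_squares
p,r=T()
g=lambda c:np.array([(378-53)+(c[0]+.5)/7.5-.5,(230-40)+(c[1]+.5)/7.5-.5])
d=np.array([np.cos(np.radians(75.4)),np.sin(np.radians(75.4)),0]);n=np.array([d[1],-d[0],0]) # n ~ +x side
# corners: (along d, along n, up)
C=[(-1,1,1,443,345),(-1,1,-1,425,437),(-1,-1,1,487,278),(1,-1,1,700,362),(1,1,1,660,435),(1,1,-1,635,522)]
obs=np.array([g(c[3:]) for c in C])
def pts(c): return np.array([c+a*.0375*d+b*.02*n+np.array([0,0,.02*z]) for a,b,z,*_ in C])
s=least_squares(lambda c:(proj('scene',pts(c))-obs).ravel(),p+[0,0,.009])
c=s.x;print('blk',c,'rms',np.sqrt(2*s.cost/12),'rel tcp: d,n,z',(c-p)@d,(c-p)@n,c[2]-p[2])
f=lambda q:(proj('scene',np.array([[q[0],q[1],.1]]))-g((402,345)))
e=px('scene',*g((402,345)),z=.1);e2=px('scene',*g((112,225)),z=.1);print('rod ends',e,e2,'mid',(e+e2)/2)
m=(e+e2)/2;print('block rel rod in scene cam: d,n,z',(c-m)@d,(c-m)@n,c[2]-.1)
"
```

```text
blk [0.50683264 0.32683572 0.0966178 ] rms 0.3163675610395841 rel tcp: d,n,z -0.00397597241764597 -0.012658163773175003 0.0011179156558486225
rod ends [0.5016954  0.27260703 0.1       ] [0.47320137 0.16668642 0.1       ] mid [0.48744838 0.21964672 0.1       ]
block rel rod in scene cam: d,n,z 0.10861395385299331 -0.008260744948479561 -0.0033822004515971227
```

View pics/c2t.png

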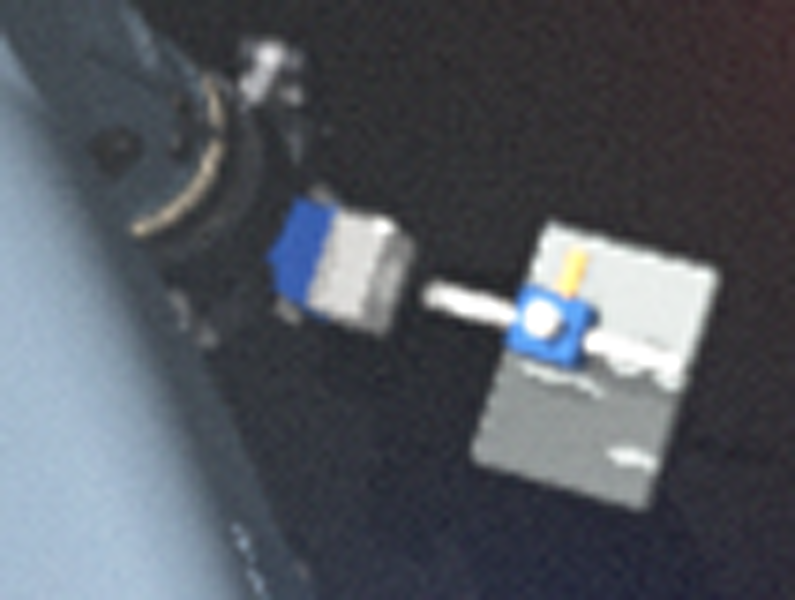

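```bash
cat > fit.py <<'E'
from h import *
from scipy.optimize import least_squares
p=np.array([.5204,.3277,.096])
g=lambda c,u,v:np.array([(u-53)+(c[0]+.5)/7.5-.5,(v-40)+(c[1]+.5)/7.5-.5])
gs=lambda c:g(c,378,230);gt=lambda c:g(c,195,210)
d=np.array([np.cos(np.radians(75.4)),np.sin(np.radians(75.4)),0]);n=np.array([d[1],-d[0],0])
S=[(-1,1,1,443,345),(-1,1,-1,425,437),(-1,-1,1,487,278),(1,-1,1,700,362),(1,1,1,660,435),(1,1,-1,635,522)]
Tq=[(-1,1,1,390,222),(-1,-1,1,357,325),(-1,1,-1,414,245),(-1,-1,-1,388,333)]
def pts(c,C): return np.array([c+a*.0375*d+b*.02*n+np.array([0,0,.02*z]) for a,b,z,*_ in C])
os_=np.array([gs(c[3:]) for c in S]);ot=np.array([gt(c[3:]) for c in Tq])
rs=np.array([gs((402,345)),gs((112,225)),gs((265,225))]);rt=np.array([gt((428,292)),gt((682,363)),gt((543,320))])
def f(x):
    c=x[:3];m=np.array([x[3],x[4],.1]);R=np.array([m+.055*d,m-.055*d,m+[0,0,.028]])
    bs,bt=x[5:7],x[7:9]
    return np.concatenate([(proj('scene',pts(c,S))+bs-os_).ravel(),(proj('top',pts(c,Tq))+bt-ot).ravel(),(proj('scene',R)+bs-rs).ravel(),(proj('top',R)+bt-rt).ravel(),bs/.7,bt/.7,[((c-p)@n)/.002]])
s=least_squares(f,[*(p+[0,0,.009]),.49,.219,0,0,0,0]);x=s.x;c=x[:3];m=np.array([x[3],x[4],.1])
print(x.round(4));print('tcp rel',(c-p)@d,(c-p)@n,c[2]-p[2],'rod rel',(c-m)@d,(c-m)@n,c[2]-.1);print(s.fun.round(1))
E
python3 fit.py
```

```text
[ 0.519   0.3245  0.1063  0.4909  0.2187  0.5145 -0.4976  0.4389 -0.3155]
tcp rel -0.003463707175170073 -0.000504587105025011 0.010254944682562925 rod rel 0.1094529205956793 0.0005676101116006502 0.006254944682562921
[-0.3  0.5 -0.7 -0.7 -0.3 -0.2  0.2  0.   0.2  0.5 -0.  -0.  -0.2  0.3
  0.  -0.9 -0.1 -0.  -0.6  0.4  0.1  0.3 -0.2  0.4 -0.   0.3  0.1  0.5
  0.2  0.4 -0.2 -0.2  0.7 -0.7  0.6 -0.5 -0.3]
```

Call:
{"method": "play_rows", "body": {
  "targets": [
    {"translation":[0,0,0.003],"rot":[0,0,0],"gripper":0.02},
    {"translation":[0,0,0.006],"rot":[0,0,0],"gripper":0.02},
    {"translation":[-0.003,0,0.006],"rot":[0,0,0],"gripper":0.02},
    {"translation":[-0.007,0,0.006],"rot":[0,0,0],"gripper":0.02},
    {"translation":[-0.01,0,0.006],"rot":[0,0,0],"gripper":0.02}
  ]
}}

```text
time: 7.38
tool_pos: [0.5159, 0.3167, 0.087]
tool_rot: [0.0, 0.791, 0.611, -0.0]
force: [-0.3, 0.2, -3.2]
gripper_width: 0.039
grip_force: 62.3
```

Call:
{"method": "play_rows", "body": {
  "targets": [
    {"translation":[-0.002,0,0],"rot":[0,0,0],"gripper":0.02},
    {"translation":[-0.004,0,0],"rot":[0,0,0],"gripper":0.02},
    {"translation":[-0.006,0,0],"rot":[0,0,0],"gripper":0.02},
    {"translation":[-0.008,0,0],"rot":[0,0,0],"gripper":0.02},
    {"translation":[-0.01,0,0],"rot":[0,0,0],"gripper":0.02}
  ]
}}

```text
time: 7.8
tool_pos: [0.5138, 0.3074, 0.0874]
tool_rot: [0.0, 0.791, 0.611, 0.0]
force: [0.7, 0.4, -3.4]
gripper_width: 0.0391
grip_force: 62.3
```

```bash
python3 -c "
from h import *
st()"
```

```text
t 7.8 p [0.5138 0.3074 0.0874] xang 75.39 z [ 0.  0. -1.] F [ 0.7  0.4 -3.4] M [0.02 0.02 0.03] w 0.0391 g 62.3 j [ 0.43  0.25  0.04  1.36 -0.    2.25]
```

Call:
{"method": "play_rows", "body": {
  "targets": [
    {"translation":[0,0.001,-0.002],"rot":[0,0,0],"gripper":0.02},
    {"translation":[-0.002,0.001,-0.002],"rot":[0,0,0],"gripper":0.02},
    {"translation":[-0.004,0.001,-0.002],"rot":[0,0,0],"gripper":0.02},
    {"translation":[-0.006,0.001,-0.002],"rot":[0,0,0],"gripper":0.02},
    {"translation":[-0.008,0.001,-0.002],"rot":[0,0,0],"gripper":0.02}
  ]
}}

```text
time: 8.22
tool_pos: [0.5127, 0.2994, 0.0893]
tool_rot: [0.0, 0.791, 0.611, -0.0]
force: [-0.2, 0.7, -3.4]
gripper_width: 0.0393
grip_force: 62.3
```

```bash
python3 -c "
from h import *
st()"
```

```text
t 8.22 p [0.5127 0.2994 0.0893] xang 75.39 z [-0. -0. -1.] F [-0.2  0.7 -3.4] M [0.02 0.05 0.02] w 0.0393 g 62.3 j [ 0.42  0.24  0.03  1.36 -0.    2.24]
```

About 12 mm in with no force, so this is the hole end. Go on.

Call:
{"method": "play_rows", "body": {
  "targets": [
    {"translation":[-0.002,0,0],"rot":[0,0,0],"gripper":0.02},
    {"translation":[-0.004,0,0],"rot":[0,0,0],"gripper":0.02},
    {"translation":[-0.006,0,0],"rot":[0,0,0],"gripper":0.02},
    {"translation":[-0.008,0,0],"rot":[0,0,0],"gripper":0.02},
    {"translation":[-0.009,0,0],"rot":[0,0,0],"gripper":0.02}
  ]
}}

```text
time: 8.63
tool_pos: [0.5103, 0.2906, 0.0893]
tool_rot: [0.0, 0.791, 0.611, -0.0]
force: [-0.2, 0.3, -3.5]
gripper_width: 0.0393
grip_force: 62.3
```

Call:
{"method": "play_rows", "body": {
  "targets": [
    {"translation":[-0.002,0,0],"rot":[0,0,0],"gripper":0.02},
    {"translation":[-0.004,0,0],"rot":[0,0,0],"gripper":0.02},
    {"translation":[-0.006,0,0],"rot":[0,0,0],"gripper":0.02},
    {"translation":[-0.006,0,0],"rot":[0,0,0],"gripper":0.02},
    {"translation":[-0.006,0,0],"rot":[0,0,0],"gripper":0.02}
  ]
}}

```text
time: 9.05
tool_pos: [0.5089, 0.285, 0.0893]
tool_rot: [-0.0, 0.791, 0.611, 0.0]
force: [0.4, -0.2, -2.9]
gripper_width: 0.0393
grip_force: 62.3
```

```bash
python3 -c "
from h import *
st()
a,_=shot('scene','s3');b,_=shot('top','t3')
c=lambda I,u,v:cv2.resize(I[v-30:v+30,u-40:u+40,::-1],(400,300),interpolation=cv2.INTER_CUBIC)
cv2.imwrite('pics/c3.png',np.hstack([c(a,372,235),c(b,205,212)]))"
```

```text
t 9.05 p [0.5089 0.285  0.0893] xang 75.38 z [ 0.  0. -1.] F [ 0.4 -0.2 -2.9] M [ 0.04 -0.05 -0.  ] w 0.0393 g 62.3 j [ 0.4   0.21 -0.    1.36  0.    2.22]
```

View pics/c3.png

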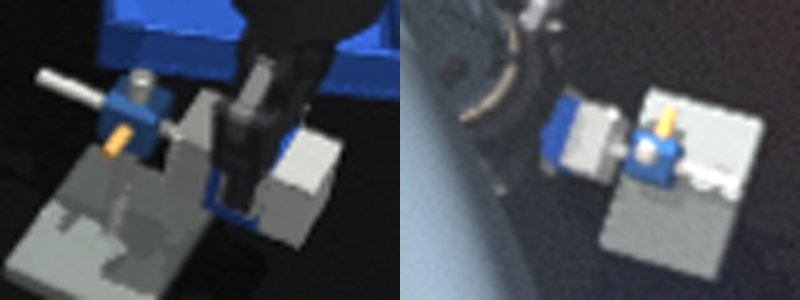

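The rod is about 27 mm in: the crop shows only a short piece of bare rod between clamp and block at (170,128), and there is no contact force. Back out and lift.

Call:
{"method": "play_rows", "body": {
  "targets": [
    {"translation":[0.003,0,0],"rot":[0,0,0],"gripper":0.02},
    {"translation":[0.008,0,0],"rot":[0,0,0],"gripper":0.02},
    {"translation":[0.014,0,0],"rot":[0,0,0],"gripper":0.02},
    {"translation":[0.022,0,0],"rot":[0,0,0],"gripper":0.02},
    {"translation":[0.03,0,0],"rot":[0,0,0],"gripper":0.02}
  ]
}}

```text
time: 9.57
tool_pos: [0.5168, 0.3151, 0.0893]
tool_rot: [-0.0, 0.791, 0.612, 0.0]
force: [-0.3, 0.6, -3.6]
gripper_width: 0.0392
grip_force: 62.3
```

Call:
{"method": "play_rows", "body": {
  "targets": [
    {"translation":[0.01,0,0],"rot":[0,0,0],"gripper":0.02},
    {"translation":[0.02,0,0],"rot":[0,0,0],"gripper":0.02},
    {"translation":[0.03,0,0],"rot":[0,0,0],"gripper":0.02},
    {"translation":[0.03,0,0],"rot":[0,0,0],"gripper":0.02},
    {"translation":[0.03,0,-0.01],"rot":[0,0,0],"gripper":0.02}
  ]
}}

```text
time: 9.98
tool_pos: [0.5224, 0.343, 0.0967]
tool_rot: [-0.0, 0.791, 0.612, -0.003]
force: [0.0, -1.4, -4.6]
gripper_width: 0.039
grip_force: 62.3
```

Call:
{"method": "play_rows", "body": {
  "targets": [
    {"translation":[0,0,-0.04],"rot":[0,0,0],"gripper":0.02},
    {"translation":[0,0,-0.08],"rot":[0,0,0],"gripper":0.02},
    {"translation":[0,0,-0.12],"rot":[0,0,0],"gripper":0.02},
    {"translation":[0,0,-0.16],"rot":[0,0,0],"gripper":0.02},
    {"translation":[0,0,-0.2],"rot":[0,0,0],"gripper":0.02}
  ]
}}

```text
time: 10.4
tool_pos: [0.5235, 0.3424, 0.3024]
tool_rot: [0.0, 0.791, 0.611, 0.0]
force: [1.1, 0.7, -3.1]
gripper_width: 0.0392
grip_force: 62.4
```

```bash
python3 -c "
from h import *
st();plan([.52,.065,.30],down(180),4)"
```

```text
t 10.4 p [0.5235 0.3424 0.3024] xang 75.36 z [ 0.001  0.    -1.   ] F [ 1.1  0.7 -3.1] M [ 0.03 -0.12  0.01] w 0.0392 g 62.4 j [ 0.47  0.36  0.61  1.82 -0.    2.3 ]
tr [-0.0673  0.0167  0.0006] rot [ 2.000e-04  2.000e-04 -4.566e-01]
tr [-0.0678 -0.0147  0.0006] rot [ 2.000e-04  2.000e-04 -4.566e-01]
tr [-0.0543 -0.0431  0.0006] rot [ 2.000e-04  2.000e-04 -4.566e-01]
tr [-0.0298 -0.0626  0.0006] rot [ 2.000e-04  2.000e-04 -4.566e-01]
```

Then pitch by 90° about tool y (−0.525 per call, three calls).

Call:
{"method": "play_rows", "body": {
  "targets": [
    {"translation":[-0.013,0.003,0],"rot":[0,0,-0.091],"gripper":0.02},
    {"translation":[-0.027,0.007,0],"rot":[0,0,-0.183],"gripper":0.02},
    {"translation":[-0.04,0.01,0],"rot":[0,0,-0.274],"gripper":0.02},
    {"translation":[-0.054,0.013,0],"rot":[0,0,-0.365],"gripper":0.02},
    {"translation":[-0.067,0.017,0],"rot":[0,0,-0.457],"gripper":0.02}
  ]
}}

```text
time: 10.82
tool_pos: [0.5233, 0.2728, 0.3006]
tool_rot: [0.0, 0.631, 0.776, 0.0]
force: [0.1, -0.4, -2.6]
gripper_width: 0.0392
grip_force: 62.6
```

Call:
{"method": "play_rows", "body": {
  "targets": [
    {"translation":[-0.013,-0.003,0],"rot":[0,0,-0.091],"gripper":0.02},
    {"translation":[-0.027,-0.006,0],"rot":[0,0,-0.183],"gripper":0.02},
    {"translation":[-0.04,-0.009,0],"rot":[0,0,-0.274],"gripper":0.02},
    {"translation":[-0.054,-0.012,0],"rot":[0,0,-0.365],"gripper":0.02},
    {"translation":[-0.068,-0.015,0],"rot":[0,0,-0.457],"gripper":0.02}
  ]
}}

```text
time: 11.23
tool_pos: [0.5222, 0.2032, 0.3004]
tool_rot: [0.0, 0.438, 0.899, 0.0]
force: [0.3, 0.2, -3.1]
gripper_width: 0.039
grip_force: 62.6
```

Call:
{"method": "play_rows", "body": {
  "targets": [
    {"translation":[-0.011,-0.009,0],"rot":[0,0,-0.091],"gripper":0.02},
    {"translation":[-0.022,-0.017,0],"rot":[0,0,-0.183],"gripper":0.02},
    {"translation":[-0.033,-0.026,0],"rot":[0,0,-0.274],"gripper":0.02},
    {"translation":[-0.043,-0.034,0],"rot":[0,0,-0.365],"gripper":0.02},
    {"translation":[-0.054,-0.043,0],"rot":[0,0,-0.457],"gripper":0.02}
  ]
}}

```text
time: 11.65
tool_pos: [0.5212, 0.1343, 0.3004]
tool_rot: [0.0, 0.223, 0.975, 0.0]
force: [0.9, 0.8, -3.5]
gripper_width: 0.039
grip_force: 62.6
```

Call:
{"method": "play_rows", "body": {
  "targets": [
    {"translation":[-0.006,-0.013,0],"rot":[0,0,-0.091],"gripper":0.02},
    {"translation":[-0.012,-0.025,0],"rot":[0,0,-0.183],"gripper":0.02},
    {"translation":[-0.018,-0.038,0],"rot":[0,0,-0.274],"gripper":0.02},
    {"translation":[-0.024,-0.05,0],"rot":[0,0,-0.365],"gripper":0.02},
    {"translation":[-0.03,-0.063,0],"rot":[0,0,-0.457],"gripper":0.02}
  ]
}}

```text
time: 12.07
tool_pos: [0.5205, 0.0645, 0.3004]
tool_rot: [0.0, -0.003, 1.0, -0.0]
force: [1.5, -0.4, -4.1]
gripper_width: 0.0393
grip_force: 62.6
```

Call:
{"method": "play_rows", "body": {
  "targets": [
    {"translation":[0,0,0],"rot":[0,-0.105,0],"gripper":0.02},
    {"translation":[0,0,0],"rot":[0,-0.21,0],"gripper":0.02},
    {"translation":[0,0,0],"rot":[0,-0.315,0],"gripper":0.02},
    {"translation":[0,0,0],"rot":[0,-0.42,0],"gripper":0.02},
    {"translation":[0,0,0],"rot":[0,-0.525,0],"gripper":0.02}
  ]
}}

```text
time: 12.48
tool_pos: [0.5202, 0.065, 0.3009]
tool_rot: [0.262, -0.001, 0.965, -0.0]
force: [-0.1, 0.1, -2.5]
gripper_width: 0.0389
grip_force: 62.5
```

```bash
python3 -c "
from h import *
st()"
```

```text
t 12.48 p [0.5202 0.065  0.3009] xang -179.91 z [ 0.506  0.    -0.863] F [-0.1  0.1 -2.5] M [-0.04  0.9  -0.01] w 0.0389 g 62.5 j [-0.01 -0.51 -0.34  1.21  0.   -0.01]
```

Call:
{"method": "play_rows", "body": {
  "targets": [
    {"translation":[-0.01,0,0.006],"rot":[0,-0.105,0],"gripper":0.02},
    {"translation":[-0.021,0,0.012],"rot":[0,-0.21,0],"gripper":0.02},
    {"translation":[-0.031,0,0.018],"rot":[0,-0.315,0],"gripper":0.02},
    {"translation":[-0.042,0,0.024],"rot":[0,-0.42,0],"gripper":0.02},
    {"translation":[-0.052,0,0.03],"rot":[0,-0.525,0],"gripper":0.02}
  ]
}}

```text
time: 12.9
tool_pos: [0.5802, 0.0653, 0.3002]
tool_rot: [0.503, -0.001, 0.864, 0.0]
force: [-0.1, -0.1, -2.9]
gripper_width: 0.0393
grip_force: 62.7
```

```bash
python3 -c "
from h import *
st();plan([.64,.065,.30],Ro.from_matrix([[0,0,1.],[0,1,0],[-1,0,0]]))"
```

```text
t 12.9 p [0.5802 0.0653 0.3002] xang -179.9 z [ 0.87   0.001 -0.494] F [-0.1 -0.1 -2.9] M [ 0.01  1.46 -0.  ] w 0.0393 g 62.7 j [-0.01 -0.87 -0.84  0.55  0.01 -0.  ]
tr [-0.0293 -0.0004  0.0521] rot [ 0.0012 -0.5162  0.0006]
```

Call:
{"method": "play_rows", "body": {
  "targets": [
    {"translation":[-0.019,0,0.012],"rot":[0,0,0],"gripper":0.02},
    {"translation":[-0.037,0,0.025],"rot":[0,0,0],"gripper":0.02},
    {"translation":[-0.056,0,0.037],"rot":[0,0,0],"gripper":0.02},
    {"translation":[-0.074,0,0.05],"rot":[0,0,0],"gripper":0.02},
    {"translation":[-0.093,0,0.062],"rot":[0,0,0],"gripper":0.02}
  ]
}}

```text
time: 13.32
tool_pos: [0.6804, 0.0654, 0.3477]
tool_rot: [0.5, -0.001, 0.866, 0.0]
force: [0.5, 0.7, -3.2]
gripper_width: 0.0392
grip_force: 62.7
```

```bash
python3 -c "
from h import *
st();plan([.70,.065,.35],Ro.from_matrix([[0,0,1.],[0,1,0],[-1,0,0]]))"
```

```text
t 13.32 p [0.6804 0.0654 0.3477] xang -179.91 z [ 0.866  0.001 -0.501] F [ 0.5  0.7 -3.2] M [-0.05  1.36  0.  ] w 0.0392 g 62.7 j [-0.   -0.53 -0.57  0.49  0.   -0.  ]
tr [-0.0118 -0.0004  0.0158] rot [ 1.100e-03 -5.244e-01  5.000e-04]
```

Call:
{"method": "play_rows", "body": {
  "targets": [
    {"translation":[-0.002,0,0.003],"rot":[0,-0.105,0],"gripper":0.02},
    {"translation":[-0.005,0,0.006],"rot":[0,-0.21,0],"gripper":0.02},
    {"translation":[-0.007,0,0.01],"rot":[0,-0.315,0],"gripper":0.02},
    {"translation":[-0.01,0,0.013],"rot":[0,-0.42,0],"gripper":0.02},
    {"translation":[-0.012,0,0.016],"rot":[0,-0.524,0],"gripper":0.02}
  ]
}}

```text
time: 13.73
tool_pos: [0.7, 0.0655, 0.3489]
tool_rot: [0.694, -0.0, 0.72, 0.0]
force: [1.3, -0.3, -3.5]
gripper_width: 0.0391
grip_force: 62.8
```

Call:
{"method": "play_rows", "body": {
  "targets": [
    {"translation":[0,0,0],"rot":[0,0,0],"gripper":0.02},
    {"translation":[0,0,0],"rot":[0,0,0],"gripper":0.02},
    {"translation":[0,0,0],"rot":[0,0,0],"gripper":0.02},
    {"translation":[0,0,0],"rot":[0,0,0],"gripper":0.02},
    {"translation":[0,0,0],"rot":[0,0,0],"gripper":0.02}
  ]
}}

```text
time: 14.15
tool_pos: [0.702, 0.0659, 0.3566]
tool_rot: [0.696, -0.001, 0.718, 0.001]
force: [0.9, -0.4, -2.4]
gripper_width: 0.0391
grip_force: 62.9
```

```bash
python3 -c "
from h import *
st()
a,_=shot('scene','s4');b,_=shot('top','t4')
p,_=T();u,v=proj('scene',p)[0].astype(int);x,y=proj('top',p)[0].astype(int);print(u,v,x,y,get_obs()['joint_velocities'].round(3))
c=lambda I,u,v:cv2.resize(I[max(v-45,0):v+45,u-60:u+60,::-1],(400,300),interpolation=cv2.INTER_CUBIC)
cv2.imwrite('pics/c4.png',np.hstack([c(a,u,v),c(b,x,y)]))"
```

```text
t 14.15 p [0.702  0.0659 0.3566] xang -179.76 z [ 1.     0.002 -0.03 ] F [ 0.9 -0.4 -2.4] M [-0.03  1.6  -0.03] w 0.0391 g 62.9 j [-0.   -0.52 -0.96 -0.4   0.01 -0.  ]
277 189 259 114 [ 0.002  0.008 -0.018 -0.006  0.001 -0.   ]
```

View pics/c4.png

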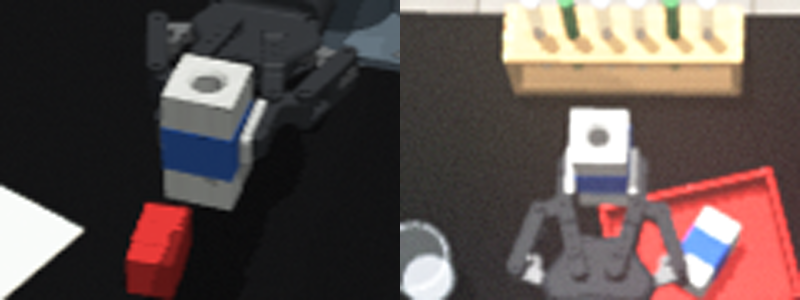

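The block is held upright. The hole shows in its top face at crop (210,82), and in the top view at (598,135). It is clear of everything, and the spare is still in the tray. Hand in.

```bash
python3 -c "
from bench import *
print(sign_off())"
```

```text
the job is handed in; nothing more can be done
None
```

The block from the tile went about 27 mm onto the stand's rod with no resistance, which showed its hole end. I handed in with it held still in the gripper, hole up, about 0.35 m above the bench and clear of everything. The spare block was still in its tray, and the hand-in gave no verdict back.

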